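# Close a vacuum chamber for its leak test

## Robot

A 6-joint arm with a two-finger parallel gripper is mounted at the origin on a cart in front of the work surface, level with it; the furniture and walls round the work are solid. World frame = base frame: x ahead of the robot, y to its left, z up, the work surface at z = 0. Lengths are in m, angles in rad, forces in N, time in s.
With the tool pointing down it reaches from about 0.25 to 0.775 m from the base axis. Payload 8.9 kg.
Tool frame: the origin (TCP) lies on the front face of the gripper's body, between the roots of the fingers; the fingertips stand 73 mm ahead of it and the grasp point (between the pads) lies 54 mm ahead of it; z points along the fingers, y is the line along which they close (so a half turn about z gives the same grasp; the last joint's range is limited). The gripper opens to 85 mm and grips with 20 to 120 N. Pads are 22 mm wide; open, the fingers measure 114 mm over their backs; the gripper's body (76 mm by 85 mm) begins 54 mm behind the grasp point. The pads swing forward as they close: fully open they stand 13 mm farther back than shut.
Start: joints at [1.04, 0.291, -0.153, 1.127, 0, 1.431], TCP at [0.2, 0.485, 0.304] pointing down, gripper open.
Joint ranges: [-2.52, 2.52], [-0.91, 1.74], [-1.3, 1.37], [-1.96, 2.02], [-1.52, 1.47], [-3.14, 3.14]. Speed limits (rad/s): [2.22, 2.22, 2.79, 3.14, 3.14, 3.14].

## Interface

Orientations are given as a unit quaternion [w, x, y, z].
In Python, from workcell import manip gives the robot as it stands.
- The arm moves only by the tool arm_command, never from a script. Its argument "commands" is one flat list of numbers, 7 for each row, row after row: the turn, a rotation vector about the tool's x, y, z as a fraction of full scale, then the shift along the tool's x, y, z as a fraction of full scale, then the opening, from -1 (shut) to 1 (fully open). In form: [wx, wy, wz, x, y, z, fingers, wx, wy, wz, x, y, z, fingers, ...]. A call has 1 to 5 rows; each row shifts and turns the commanded pose from where the row before left it, along the tool's axes as they then stand; what a row does not reach is not made up. Full scale, the value 1, is 20 mm for a shift and pi rad for a turn. A row lasts 1/12 s, in which the tool goes at most 41.7 mm and 7.16 degrees, less where a joint would pass 70% of its speed; a pose out of reach is approached as far as the arm can. A call with a number of a shift or a turn outside -1 to 1 is refused whole. A call with a gripper value outside its range is refused whole. The fingers move at their own pace and stop on an object; the grip force is fixed at half the most. Time passes only in rows, so rows that do not move let the fingers close. It gives the time, the measured TCP pose, the force, the opening and the grip force at its end, in the units of the state.
- manip.observe(): the state, without advancing time (a new reading comes with each control period).
- manip.get_image(name): name is "side" or "top" or "wrist"; returns a dict with "img" (384x512x3 uint8, red, green, blue), "depth" (384x512 float32, m along the optical axis (not along the pixel's ray), 0 where there is no reading), "fx", "fy", "cx", "cy" (pixels), "camera_from_world" (4x4, takes a point from world to camera coordinates); the wrist camera has in their place "hand_eye" (4x4, takes a point from camera to tool coordinates, whose origin is the TCP and whose axes are the flange's). Camera axes: x right, y up, looking along -z (the intrinsics and any distortion apply to the point x, -y, -z); pixel columns grow to the right and rows downward; lengths in m; the calibration is good to about 2 mm. A picture is of the moment at which its call begins: read the wrist's pose just before it.
- manip.job_done(): hands the job in; it is judged then, once.
Trained networks look in the newest picture that a camera, given by its name, has taken for a name from the list of things; names that differ only in an ending like _2 or _b are one class to them, and where a whole thing is asked for, a point or a joint stands for the part that bears it (a point fixed in the world has none). Each returns a list of dicts, best first, with "p" (0 to 1); they miss things now and then, are a little off and sometimes report something else, mostly with a low value. They report only what shows in the picture. A call takes as long as a camera call.
- manip.recognise(camera, thing): "centre" ([x, y, z] in m, in the coordinates of the camera as it stood for that picture, good to about 4 mm: the middle of the surface that is visible of it).
- manip.outline_of(camera, thing): "pixels" (384x512 bool, what is visible of it).
The state is a dict: "time": time; "joints": joint angles; "joint_velocities": joint speeds; "effort": joint torques, N m; "ee_pos": TCP position; "orientation": TCP orientation; "force": force on the tool from outside, world axes, zero at the start; "ft_torque": the same for the moment, N m; "opening": finger opening in m; "gripper_force": force on a finger pad.
Only numpy, scipy, OpenCV 4.12 (cv2) and the standard library are available. Lean on these libraries where they do the work, as an engineer would, in place of code of your own. Each camera call takes 0.05 s, during which the arm holds its last target. There are 200 camera calls.

## Task

Close up the small vacuum chamber for a leak test: take its round metal lid by the handle from where it leans on the cardboard box, lower it gently onto the chamber (do not drop it) so that it sits down level on the seal all round, and let go of it; never lay the lid's sealing face flat on the bench. Then shut the vent valve on the chamber's side by swinging its lever the full quarter turn, from in line with the pipe to square across it. Leave the cardboard box, the tape measure and the roll of duct tape where they stand.

Things in the scene. Friction and masses are not known exactly. Their poses are not given: they have to be found in the camera images.
- chamber: Round open-topped bare-metal vacuum chamber bolted to the bench, 118 mm high: base 188 mm across, wall 152, top flange 169 with black seal ring, mouth bore 142. Origin: centre of underside, z up. Along own +y the vent pipe with ball valve reaches 162 mm from the axis, 74 mm above the bench; along -x a dial gauge (to 124 mm out, 97 high), along -y a capped port (to 108 out).
- seat (a point): Centre of the chamber's mouth at the top of the seal ring (118 mm above the bench); axes as the chamber. The lid is seated when its origin coincides with this point.
- lid: Loose round metal lid, 0.45 kg: plate 174 mm across, 9 thick; under it a bevelled spigot 134 across, 7 deep, enters the chamber's mouth (2 to 4 mm play); any turn about its axis will do. Origin: centre of the plate's underside (sealing face). Own z: towards the handle side. At the start it leans about 32 degrees from level on the box, own x uphill, handle facing roughly the robot.
- lid_grip (a point): Middle of the lid's handle bar, 36 mm above the lid's origin along own z; axes as the lid. The black bar is 100 mm long along own y, 18 mm wide (own x), and spans 26 to 46 mm above the lid's origin, so 17 mm of free air under it, on two posts at y = +-38 mm.
- vent_lever (a joint): Lever of the vent valve, rad: 0 = open, in line with the pipe, pointing outward along the chamber's own +y; 1.57 = shut at its stop, square across the pipe, pointing along the chamber's own +x (clockwise from above). Vertical axis; stays where left; about 2 N at the grip. Starts within 0.25 of open.
- lever_pivot (a point): Pivot of the lever, in the chamber's frame at x 0, y 120 mm, 109 mm above the bench. The lever swings in a level plane. Own y points along the lever towards its tip.
- lever_tip (a point): On the lever 80 mm from the pivot, at lever mid-height. The black grip reaches from 30 to 90 mm from the pivot, is 14 mm wide and lies 105 to 116 mm above the bench; below its outer half there is free air, the vent pipe's top is at 82 mm.
- nail_box: Closed grey and yellow cardboard box, 77 x 107 mm, 68 mm high at its edges, 1.3 kg; origin: centre of its underside. The lid leans on the top edge of its own -x face.
- tape_measure: Yellow and black tape measure, 67x74x35 mm, bystander; origin at its underside.
- duct_tape: Grey roll of tape lying flat, 107 mm across, 48 mm high, bystander; origin at its underside.

How it is judged:
By the outcome, as a careful person would: the job done as asked, in the order asked, and still so for the second after the job is handed in, with the robot touching nothing.
It also fails if it takes over 51 s, if anything falls off the work surface, if the arm or the gripper's body presses on something with over 40 N, if the wrist force passes 120 N, or if a joint passes its speed limit or range.

## Working session

There is one attempt and no reset: what is moved stays moved. The work goes in short steps, Python scripts to look and compute and a tool call to move; the robot and the scene stay as the last step left them, time stands still between calls to the robot, and variables do not carry over. Pictures are saved under pics/ and viewed, at most 10 in all, crops included, and the job is handed in when it is done.

Besides the shell and the picture viewer there is one more tool, called after "Emit:" as name(argument=value, ...) on one line, values as JSON. arm_command: Moves the arm, as the interface text tells. Its arguments: {"type":"object","properties":{"commands":{"type":"array","items":{"type":"number","minimum":-1,"maximum":1}}},"required":["commands"]}

```bash
ls; mkdir -p pics; cat > h.py <<'E'
import numpy as np, cv2
from workcell import manip
from scipy.spatial.transform import Rotation as R
def Rq(q): return R.from_quat([q[1],q[2],q[3],q[0]]).as_matrix()
def cam(name):
    s=manip.observe(); d=manip.get_image(name)
    if name=="wrist":
        T=np.eye(4);T[:3,:3]=Rq(s["orientation"]);T[:3,3]=s["ee_pos"]; W=T@np.array(d["hand_eye"])
    else: W=np.linalg.inv(np.array(d["camera_from_world"]))
    d["W"]=W; return d
def cloud(d):
    v,u=np.mgrid[:384,:512]; z=d["depth"]
    p=np.stack([(u-d["cx"])/d["fx"]*z,-(v-d["cy"])/d["fy"]*z,-z],-1)
    return p@d["W"][:3,:3].T+d["W"][:3,3]
def save(d,n): cv2.imwrite(n,d["img"][:,:,::-1])
E
python3 - <<'E'
from h import *
s=manip.observe();print(s)
for c in["side","top"]:
    d=cam(c);save(d,f"pics/{c}0.png");P=cloud(d);print(c,d["W"].round(3).tolist(),d["fx"])
    for t in["chamber","lid","lid_grip","vent_lever","lever_tip","lever_pivot","nail_box","tape_measure","duct_tape"]:
        r=manip.recognise(c,t);o=manip.outline_of(c,t)
        if r:
            w=d["W"][:3,:3]@r[0]["centre"]+d["W"][:3,3]
            print(t,round(r[0]["p"],2),w.round(3),end=' ')
        if o:
            m=np.array(o[0]["pixels"])&(d["depth"]>0);q=P[m]
            print('outl',round(o[0]["p"],2),m.sum(),np.percentile(q,[2,50,98],axis=0).round(3).tolist() if m.sum() else '',end='')
        print()
E
```

```text
pics
{'time': 0.0, 'joints': array([ 1.03970307e+00,  2.91261897e-01, -1.54097142e-01,  1.12675456e+00,
       -2.96366954e-05,  1.43150443e+00]), 'joint_velocities': array([-0.00089395,  0.00107852, -0.00021934, -0.00016534,  0.00112979,
       -0.00031873]), 'effort': array([-2.33363808e-04, -5.37141860e+01,  3.31373262e+01,  1.59247097e-02,
       -2.28439603e-04, -2.45375969e-05]), 'ee_pos': array([0.20029272, 0.48491059, 0.30335271]), 'orientation': array([-2.02664662e-04,  1.94650013e-01,  9.80872539e-01, -6.26853492e-04]), 'force': array([-0.03323889,  0.51420505,  0.05934908]), 'ft_torque': array([-0.00462263, -0.0310637 ,  0.02108307]), 'gripper_force': 0.0, 'opening': 0.08518819138163998}
side [[-0.988, 0.049, -0.149, 0.514], [-0.156, -0.425, 0.892, 0.823], [-0.02, 0.904, 0.428, 0.471], [0.0, 0.0, 0.0, 1.0]] 379.3211410721726
chamber 0.78 [ 0.578 -0.063  0.082] outl 0.62 3996 [[0.47, -0.194, -0.0], [0.573, -0.067, 0.077], [0.661, 0.046, 0.116]]
lid 0.82 [0.58  0.26  0.064] outl 0.69 3475 [[0.517, 0.163, -0.001], [0.582, 0.258, 0.064], [0.652, 0.32, 0.094]]
lid_grip 0.94 [0.
[... 1167 characters left out ...]
   0.039 0.116] outl 0.63 177 [[0.586, -0.003, 0.106], [0.599, 0.045, 0.115], [0.612, 0.081, 0.12]]
lever_tip 0.52 [0.597 0.038 0.114] outl 0.48 193 [[0.585, -0.004, 0.107], [0.598, 0.037, 0.114], [0.611, 0.08, 0.12]]
lever_pivot 0.57 [0.602 0.037 0.112] outl 0.52 211 [[0.585, -0.006, 0.107], [0.598, 0.037, 0.114], [0.611, 0.08, 0.12]]
nail_box 0.66 [0.675 0.267 0.068] outl 0.85 699 [[0.639, 0.216, 0.057], [0.676, 0.27, 0.068], [0.705, 0.318, 0.073]]
tape_measure 0.77 [0.748 0.072 0.03 ] outl 0.82 645 [[0.711, 0.037, 0.002], [0.749, 0.07, 0.034], [0.791, 0.109, 0.039]]
duct_tape 0.66 [ 0.769 -0.147  0.047] outl 0.59 862 [[0.718, -0.196, 0.002], [0.768, -0.149, 0.046], [0.817, -0.099, 0.052]]
```

View pics/side0.png

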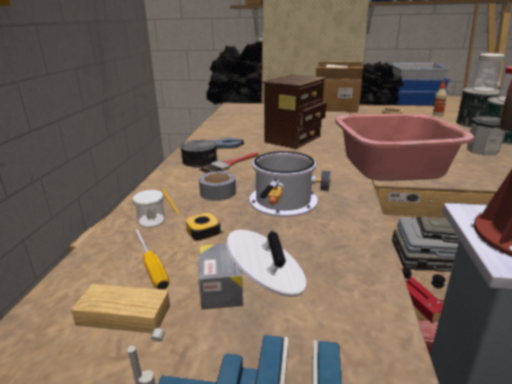

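View pics/top0.png

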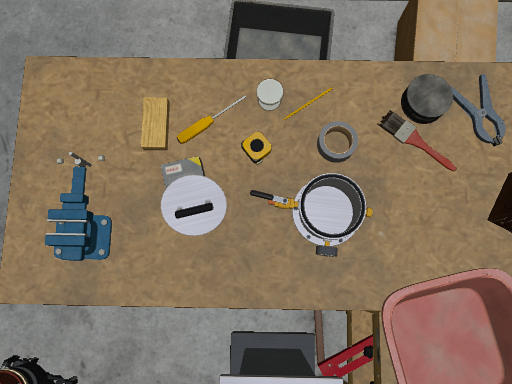

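```bash
cat > meas.py <<'E'
from h import *
from scipy.optimize import least_squares
def pca(q):
    c=q.mean(0);u,s,v=np.linalg.svd(q-c,full_matrices=False);return c,v
for c in["side","top"]:
    d=cam(c);P=cloud(d);ok=d["depth"]>0;g=d["img"].astype(int).sum(-1)/3
    near=lambda x,y,r:np.hypot(P[...,0]-x,P[...,1]-y)<r
    # chamber rim
    m=ok&near(.578,-.115,.1)&(P[...,2]>.110)&(P[...,2]<.128)
    q=P[m]
    f=least_squares(lambda t:np.hypot(q[:,0]-t[0],q[:,1]-t[1])-t[2],[.578,-.115,.08],loss='soft_l1',f_scale=.003)
    print(c,'rim',f.x.round(4),m.sum(),'z',np.percentile(q[:,2],[5,50,95]).round(4))
    r=np.hypot(q[:,0]-f.x[0],q[:,1]-f.x[1]);print('  r',np.percentile(r,[2,10,50,90,98]).round(4))
    b=ok&near(.578,-.115,.12)&(P[...,2]>.003)&(P[...,2]<.012)
    # lid
    o=np.array(manip.outline_of(c,"lid_grip")[0]["pixels"])&ok
    er=cv2.erode(o.astype(np.uint8),np.ones((3,3)))>0
    pl=er&(g>140);q=P[pl];ce,v=pca(q)
    for _ in range(4):
        n=v[2]*np.sign(v[2][2]); q=q[abs((q-ce)@n)<.004]; ce,v=pca(q)
    n=v[2]*np.sign(v[2][2])
    h=o&(g<70); hq=P[h]; k=(hq-ce)@n
    print('  lid plane c',ce.round(4),'n',n.round(4),'tilt',np.degrees(np.arccos(n[2])).round(1),'bar h',np.percentile(k,[5,50,95]).round(4),h.sum())
    hb=hq[k>.028]; hc,hv=pca(hb); e=(hb-hc)@hv[0]
    mid=hc+hv[0]*(np.percentile(e,1)+np.percentile(e,99))/2
    print('  bar mid',mid.round(4),'axis',hv[0].round(3),'len',np.ptp(np.percentile(e,[1,99])).round(3))
    # edge circle of the plate
    qq=P[o];kk=(qq-ce)@n;rim=qq[abs(kk)<.006]
    x=np.array([1,0,0])-n*n[0];x/=np.linalg.norm(x);y=np.cross(n,x)
    cs,_=cv2.findContours(o.astype(np.uint8),cv2.RETR_EXTERNAL,cv2.CHAIN_APPROX_NONE)
    cc=max(cs,key=len)[:,0];
    rays=np.stack([(cc[:,0]-d["cx"])/d["fx"],-(cc[:,1]-d["cy"])/d["fy"],-np.ones(len(cc))],-1)@d["W"][:3,:3].T
    t=((ce-d["W"][:3,3])@n)/(rays@n);pp=d["W"][:3,3]+rays*t[:,None]
    A=np.stack([(pp-ce)@x,(pp-ce)@y],-1)
    f=least_squares(lambda t:np.hypot(A[:,0]-t[0],A[:,1]-t[1])-t[2],[0,0,.087],loss='soft_l1',f_scale=.002)
    print('  plate top centre',(ce+x*f.x[0]+y*f.x[1]).round(4),'r',f.x[2].round(4),'-> grip', (ce+x*f.x[0]+y*f.x[1]+n*.027).round(4))
    # lever
    m=ok&(P[...,2]>.1)&(P[...,2]<.125)&(abs(P[...,0]-.6)<.06)&(P[...,1]>-.02)&(P[...,1]<.12)
    q=P[m];lc,lv=pca(q);print('  lever',m.sum(),lc.round(4),lv[0].round(3),np.percentile(q,[2,50,98],axis=0).round(3).tolist())
E
python3 meas.py
```

```text
side rim [ 0.581  -0.117   0.0767] 522 z [0.1106 0.1146 0.1167]
  r [0.0692 0.0722 0.0766 0.0815 0.0836]
  lid plane c [0.5864 0.2559 0.0581] n [-0.5162 -0.1312  0.8464] tilt 32.2 bar h [0.0233 0.0335 0.0375] 348
  bar mid [0.5669 0.2358 0.0838] axis [-0.255  0.967 -0.023] len 0.091
  plate top centre [0.5841 0.2424 0.0545] r 0.0888 -> grip [0.5701 0.2388 0.0774]
  lever 151 [0.6012 0.0446 0.111 ] [0.223 0.975 0.008] [[0.587, -0.004, 0.105], [0.601, 0.048, 0.111], [0.617, 0.086, 0.115]]
top rim [ 0.5773 -0.121   0.0771] 1062 z [0.1123 0.1172 0.1217]
  r [0.0704 0.0718 0.0772 0.0826 0.084 ]Traceback (most recent call last):
  File "meas.py", line 16, in <module>
    o=np.array(manip.outline_of(c,"lid_grip")[0]["pixels"])&ok
               ~~~~~~~~~~~~~~~~~~~~~~~~~~~~~~^^^
IndexError: list index out of range
```

```bash
cat > plan.py <<'E'
from h import *
def tgt(z,y):
    z=np.array(z,float);z/=np.linalg.norm(z);y=np.array(y,float);y-=z*(y@z);y/=np.linalg.norm(y)
    return np.stack([np.cross(y,z),y,z],1)
def plan(p,Rt,p0=None,R0=None,half=True):
    s=manip.observe()
    p0=s["ee_pos"] if p0 is None else np.array(p0); R0=Rq(s["orientation"]) if R0 is None else R0
    c=[Rt,Rt@np.diag([-1,-1,1])] if half else [Rt]
    rv=[R.from_matrix(R0.T@x).as_rotvec() for x in c];i=int(np.argmin([np.linalg.norm(r) for r in rv]))
    print('t',s["time"],'rot deg',np.degrees(rv[i]).round(1),'frac',(rv[i]/np.pi).round(4),'rows',np.degrees(np.linalg.norm(rv[i]))/7)
    t=(np.array(p)-p0)@c[i]
    print('shift after turn (in 20mm)',(t/.02).round(3),'rows',abs(t/.02).max(), 'before turn',((np.array(p)-p0)@R0/.02).round(3))
    return c[i]
E
python3 - <<'E'
from plan import *
n=np.array([-.516,-.131,.846]);g=np.array([.570,.237,.077])
plan(g+n*(.054+.09),tgt(-n,[.97,.246,0]))
E
```

```text
t 2.1 rot deg [-29.8 -15.   51.9] frac [-0.1656 -0.0831  0.2882] rows 8.80980579051087
shift after turn (in 20mm) [-16.573   6.536  10.317] rows 16.573433038213174 before turn [-18.743  -6.704   5.253]
```

Emit:
arm_command(commands=[-0.0166, -0.0083, 0.0288, 0, 0, 0, 1, -0.0166, -0.0083, 0.0288, 0, 0, 0, 1, -0.0166, -0.0083, 0.0288, 0, 0, 0, 1, -0.0166, -0.0083, 0.0288, 0, 0, 0, 1, -0.0166, -0.0083, 0.0288, 0, 0, 0, 1])

```text
time: 2.52
ee_pos: [0.2006, 0.4851, 0.3042]
orientation: [0.089, 0.409, 0.901, 0.115]
force: [-0.0, 0.9, 1.1]
opening: 0.0855
gripper_force: 0.0
```

Emit:
arm_command(commands=[-0.0166, -0.0083, 0.0288, 0, 0, 0, 1, -0.0166, -0.0083, 0.0288, 0, 0, 0, 1, -0.0166, -0.0083, 0.0288, 0, 0, 0, 1, -0.0166, -0.0083, 0.0288, 0, 0, 0, 1, -0.0166, -0.0083, 0.0288, 0, 0, 0, 1])

```text
time: 2.93
ee_pos: [0.2004, 0.485, 0.3043]
orientation: [0.171, 0.591, 0.757, 0.221]
force: [0.2, 0.6, -0.3]
opening: 0.085
gripper_force: 0.0
```

Emit:
arm_command(commands=[0, 0, 0, -0.83, 0.33, 0.52, 1, 0, 0, 0, -0.83, 0.33, 0.52, 1, 0, 0, 0, -0.83, 0.33, 0.52, 1, 0, 0, 0, -0.83, 0.33, 0.52, 1, 0, 0, 0, -0.83, 0.33, 0.52, 1])

```text
time: 3.35
ee_pos: [0.2753, 0.4179, 0.2773]
orientation: [0.17, 0.59, 0.758, 0.22]
force: [0.6, 0.2, -0.0]
opening: 0.0854
gripper_force: 0.0
```

Emit:
arm_command(commands=[0, 0, 0, -0.83, 0.33, 0.52, 1, 0, 0, 0, -0.83, 0.33, 0.52, 1, 0, 0, 0, -0.83, 0.33, 0.52, 1, 0, 0, 0, -0.83, 0.33, 0.52, 1, 0, 0, 0, -0.83, 0.33, 0.52, 1])

```text
time: 3.77
ee_pos: [0.3498, 0.3511, 0.251]
orientation: [0.17, 0.59, 0.758, 0.22]
force: [0.2, 0.6, -0.1]
opening: 0.0854
gripper_force: 0.0
```

Emit:
arm_command(commands=[0, 0, 0, -0.83, 0.33, 0.52, 1, 0, 0, 0, -0.83, 0.33, 0.52, 1, 0, 0, 0, -0.83, 0.33, 0.52, 1, 0, 0, 0, -0.83, 0.33, 0.52, 1, 0, 0, 0, -0.83, 0.33, 0.52, 1])

```text
time: 4.18
ee_pos: [0.4243, 0.2844, 0.2245]
orientation: [0.17, 0.59, 0.758, 0.22]
force: [-0.3, 0.5, -0.1]
opening: 0.0857
gripper_force: 0.0
```

Emit:
arm_command(commands=[0, 0, 0, -0.83, 0.33, 0.52, 1, 0, 0, 0, -0.83, 0.33, 0.52, 1, 0, 0, 0, -0.83, 0.33, 0.52, 1, 0, 0, 0, -0.83, 0.33, 0.52, 1, 0, 0, 0, 0, 0, 0, 1])

```text
time: 4.6
ee_pos: [0.4851, 0.2299, 0.203]
orientation: [0.171, 0.591, 0.758, 0.219]
force: [0.0, -1.2, 0.2]
opening: 0.0857
gripper_force: 0.0
```

```bash
cat > mw.py <<'E'
from plan import *
import sys
d=cam("wrist");save(d,"pics/w1.png");P=cloud(d);ok=d["depth"]>0;g=d["img"].astype(int).sum(-1)/3
def pca(q):
    c=q.mean(0);u,s,v=np.linalg.svd(q-c,full_matrices=False);return c,v
m=ok&(np.linalg.norm(P-[.58,.24,.06],axis=-1)<.085)&(g>120)
q=P[m];ce,v=pca(q)
for _ in range(8):
    n=v[2]*np.sign(v[2][2]);q=q[abs((q-ce)@n)<.004];ce,v=pca(q)
n=v[2]*np.sign(v[2][2])
k=(P-ce)@n
b=ok&(k>.025)&(k<.045)&(np.linalg.norm(P-[.57,.24,.08],axis=-1)<.07)&(g<90)
hb=P[b];hc,hv=pca(hb);e=(hb-hc)@hv[0];f=(hb-hc)@hv[1]
mid=hc+hv[0]*(np.percentile(e,1)+np.percentile(e,99))/2+hv[1]*(np.percentile(f,1)+np.percentile(f,99))/2
print('n',n.round(4),len(q),'bar top',np.percentile(k[b],[5,50,95]).round(4),'mid',mid.round(4),'ax',hv[0].round(3),'len',np.ptp(np.percentile(e,[1,99])),'w',np.ptp(np.percentile(f,[1,99])))
grip=mid-n*((mid-ce)@n-.027);print('grip',grip.round(4))
s=manip.observe();print(s['ee_pos'],Rq(s['orientation']).round(3).tolist())
y=np.cross(hv[0]*np.sign(hv[0][1]),n)
plan(grip+n*.054,tgt(-n,y))
E
python3 mw.py
```

```text
n [-0.518  -0.1337  0.8449] 26195 bar top [0.0345 0.0366 0.0378] mid [0.5619 0.2336 0.0839] ax [ 0.248 -0.969  0.005] len 0.09522475517044657 w 0.01539556114736667
grip [0.5668 0.2349 0.0759]
[0.4839657  0.23056195 0.20303803] [[-0.244, 0.821, 0.517], [0.97, 0.206, 0.131], [0.001, 0.533, -0.846]]
t 4.65 rot deg [-0.1  0.2 -0.4] frac [-0.0007  0.0009 -0.002 ] rows 0.05934375712545607
shift after turn (in 20mm) [-0.827  0.032  4.844] rows 4.84439517830543 before turn [-0.814  0.049  4.847]
```

View pics/w1.png

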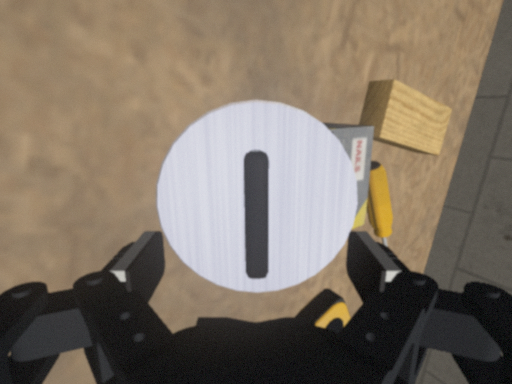

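Emit:
arm_command(commands=[0, 0, 0, -0.42, 0.02, 0.6, 1, 0, 0, 0, -0.4, 0.02, 0.9, 1, 0, 0, 0, 0, 0, 0.9, 1, 0, 0, 0, 0, 0, 0.9, 1, 0, 0, 0, 0, 0, 0.7, 1])

```text
time: 5.07
ee_pos: [0.5292, 0.2271, 0.1354]
orientation: [0.17, 0.59, 0.758, 0.219]
force: [0.8, -0.0, 0.4]
opening: 0.0854
gripper_force: 0.0
```

Emit:
arm_command(commands=[0, 0, 0, 0, 0, 0.5, 1, 0, 0, 0, 0, 0, 0.3, 1, 0, 0, 0, 0, 0, 0, 1])

```text
time: 5.32
ee_pos: [0.5371, 0.2292, 0.1218]
orientation: [0.17, 0.59, 0.759, 0.219]
force: [0.0, -0.1, 0.5]
opening: 0.0853
gripper_force: 0.0
```

```bash
python3 - <<'E'
from plan import *
n=np.array([-.518,-.1337,.8449]);g=np.array([.5668,.2349,.0759])
plan(g+n*.054,tgt(-n,np.cross([-.248,.969,-.005],n)));print(manip.observe()["force"])
E
```

```text
t 5.3167 rot deg [-0.2  0.  -0.2] frac [-0.001   0.0003 -0.0013] rows 0.04187201279220166
shift after turn (in 20mm) [-0.094  0.049  0.047] rows 0.09437045326918098 before turn [-0.094  0.05   0.047]
[ 0.0162649  -0.09698897  0.46870724]
```

Close the fingers.

Emit:
arm_command(commands=[0, 0, 0, -0.05, 0.05, 0, -1, 0, 0, 0, 0, 0, 0, -1, 0, 0, 0, 0, 0, 0, -1, 0, 0, 0, 0, 0, 0, -1, 0, 0, 0, 0, 0, 0, -1])

```text
time: 5.73
ee_pos: [0.5385, 0.228, 0.1237]
orientation: [0.17, 0.59, 0.758, 0.22]
force: [-0.5, -1.3, -0.0]
opening: 0.0253
gripper_force: 0.0
```

Emit:
arm_command(commands=[0, 0, 0, 0, 0, 0, -1, 0, 0, 0, 0, 0, 0, -1, 0, 0, 0, 0, 0, 0, -1, 0, 0, 0, 0, 0, 0, -1, 0, 0, 0, 0, 0, 0, -1])

```text
time: 6.15
ee_pos: [0.5387, 0.228, 0.1236]
orientation: [0.17, 0.59, 0.758, 0.22]
force: [-5.2, -0.7, 6.5]
opening: 0.0171
gripper_force: 59.8
```

Emit:
arm_command(commands=[0, 0, 0, 0, 0, -0.1, -1, 0, 0, 0, 0, 0, -0.2, -1, 0, 0, 0, 0, 0, -0.4, -1, 0, 0, 0, 0, 0, -0.5, -1, 0, 0, 0, 0, 0, -0.7, -1])

```text
time: 6.57
ee_pos: [0.5178, 0.2226, 0.1549]
orientation: [0.169, 0.59, 0.759, 0.219]
force: [-0.4, 0.3, -4.5]
opening: 0.0169
gripper_force: 58.6
```

Emit:
arm_command(commands=[0, 0, 0, 0, 0, -0.8, -1, 0, 0, 0, 0, 0, -0.9, -1, 0, 0, 0, 0, 0, -0.9, -1, 0, 0, 0, 0, 0, -0.9, -1, 0, 0, 0, 0, 0, -0.6, -1])

```text
time: 6.98
ee_pos: [0.4751, 0.2118, 0.2259]
orientation: [0.17, 0.59, 0.758, 0.219]
force: [0.0, -0.2, -3.7]
opening: 0.017
gripper_force: 58.8
```

```bash
python3 - <<'E'
from plan import *
s=manip.observe();print(s["ee_pos"],s["force"],s["opening"],s["gripper_force"])
y=Rq(s["orientation"])[:,1]
Rt=plan([.579,-.119,.288],tgt([0,0,-1],[y[0],y[1],0]));print(Rt.round(3).tolist())
d=cam("wrist");save(d,"pics/w2.png")
# refined chamber top view now? side and top rims
E
```

```text
[0.47514343 0.21176962 0.22588108] [ 0.02142105 -0.15174075 -3.69339108] 0.01701319742765241 58.81621062755585
t 6.9833 rot deg [32.2 -0.1  0. ] frac [ 1.791e-01 -3.000e-04  1.000e-04] rows 4.604763029186257
shift after turn (in 20mm) [-17.308   0.963  -3.106] rows 17.307772785164858 before turn [-17.306   2.471  -2.13 ]
[[-0.246, 0.969, 0.0], [0.969, 0.246, 0.0], [0.0, 0.0, -1.0]]
```

View pics/w2.png

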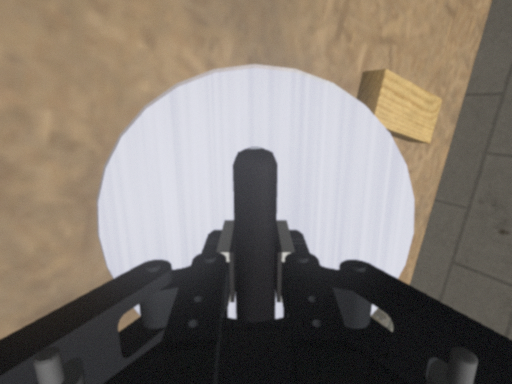

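Emit:
arm_command(commands=[0.036, 0, 0, 0, 0, -0.5, -1, 0.036, 0, 0, 0, 0, -0.5, -1, 0.036, 0, 0, 0, 0, -0.5, -1, 0.036, 0, 0, 0, 0, 0, -1, 0.035, 0, 0, 0, 0, 0, -1])

```text
time: 7.45
ee_pos: [0.4654, 0.2093, 0.2504]
orientation: [0.007, 0.614, 0.789, 0.01]
force: [0.2, -0.2, -4.1]
opening: 0.0171
gripper_force: 59.1
```

Emit:
arm_command(commands=[0, 0, 0, -0.5, 0, -0.5, -1, 0, 0, 0, -0.8, 0, -0.5, -1, 0, 0, 0, -0.9, 0.05, -0.5, -1, 0, 0, 0, -0.9, 0.05, -0.2, -1, 0, 0, 0, -0.9, 0.05, 0, -1])

```text
time: 7.87
ee_pos: [0.4875, 0.131, 0.2841]
orientation: [0.01, 0.614, 0.789, 0.012]
force: [1.1, 0.9, -4.0]
opening: 0.0169
gripper_force: 59.9
```

Emit:
arm_command(commands=[0, 0, 0, -0.9, 0.05, 0, -1, 0, 0, 0, -0.9, 0.05, 0, -1, 0, 0, 0, -0.9, 0.05, 0, -1, 0, 0, 0, -0.9, 0.05, 0, -1, 0, 0, 0, -0.9, 0.05, 0, -1])

```text
time: 8.28
ee_pos: [0.5139, 0.0448, 0.2832]
orientation: [0.009, 0.614, 0.789, 0.012]
force: [1.3, 0.2, -4.4]
opening: 0.017
gripper_force: 59.9
```

```bash
cat > ml.py <<'E'
from plan import *
from scipy.optimize import least_squares
def lid_tool():
    d=cam("wrist");H=np.array(d["hand_eye"]);s=manip.observe();Rw=Rq(s["orientation"])
    v,u=np.mgrid[:384,:512];z=d["depth"];ok=z>0
    P=np.stack([(u-d["cx"])/d["fx"]*z,-(v-d["cy"])/d["fy"]*z,-z],-1)@H[:3,:3].T+H[:3,3]
    g=d["img"].astype(int).min(-1)
    m=ok&(g>140)&(abs(P[...,2]-.081)<.02)&(np.hypot(P[...,0],P[...,1])<.1)
    q=P[m]
    for _ in range(6):
        c=q.mean(0);w=np.linalg.svd(q-c,full_matrices=False)[2];n=w[2]*-np.sign(w[2][2]);q=q[abs((q-c)@n)<.003]
    mm=((abs((P-c)@n)<.004)&ok&(g>120)).astype(np.uint8)
    cc=max(cv2.findContours(mm,cv2.RETR_EXTERNAL,cv2.CHAIN_APPROX_NONE)[0],key=len)[:,0]
    rays=np.stack([(cc[:,0]-d["cx"])/d["fx"],-(cc[:,1]-d["cy"])/d["fy"],-np.ones(len(cc))],-1)@H[:3,:3].T
    pp=H[:3,3]+rays*(((c-H[:3,3])@n)/(rays@n))[:,None]
    pp=pp[np.hypot(pp[:,0],pp[:,1])>.075]
    f=least_squares(lambda t:np.hypot(pp[:,0]-t[0],pp[:,1]-t[1])-t[2],[0,0,.087],loss='soft_l1',f_scale=.001)
    zc=c[2]-((f.x[:2]-c[:2])@n[:2])/n[2]
    C=np.array([*f.x[:2],zc]);O=C-n*.009
    print('tool frame: plate top centre',C.round(4),'r',f.x[2].round(4),'n',n.round(4),len(pp),len(q))
    print('world origin',(s["ee_pos"]+Rw@O).round(4),'n',(Rw@n).round(4),'ee',s["ee_pos"].round(4),'F',s["force"].round(1))
    return d
if __name__=="__main__": save(lid_tool(),"pics/w3.png")
E
python3 ml.py
```

```text
tool frame: plate top centre [-0.0007  0.      0.0833] r 0.0851 n [-1.7e-03 -8.0e-04 -1.0e+00] 596 46179
world origin [0.518 0.042 0.191] n [-0.0304 -0.0065  0.9995] ee [0.515  0.0422 0.2833] F [ 2.3 -3.5 -3. ]
```

```bash
cat > mr.py <<'E'
from h import *
from scipy.optimize import least_squares
for c in["side","top"]:
    d=cam(c);save(d,f"pics/{c}3.png");P=cloud(d);ok=d["depth"]>0;g=d["img"].astype(int)
    near=lambda x,y,r:np.hypot(P[...,0]-x,P[...,1]-y)<r
    zt=.1155 if c=="side" else .1185
    m=ok&near(.579,-.119,.095)&(abs(P[...,2]-zt)<.006);q=P[m]
    def pen(t):
        r=np.hypot(q[:,0]-t[0],q[:,1]-t[1]);return np.maximum(0,.071-r)+np.maximum(0,r-.0845)
    f=least_squares(pen,[.579,-.119],loss='soft_l1',f_scale=.002)
    f2=least_squares(lambda t:np.hypot(q[:,0]-t[0],q[:,1]-t[1])-.0778,[.579,-.119],loss='soft_l1',f_scale=.004)
    a=np.arctan2(q[:,1]+.119,q[:,0]-.579);print(c,'annulus',f.x.round(4),f2.x.round(4),m.sum(),'ang hist',np.histogram(a,8,(-np.pi,np.pi))[0])
    l=ok&near(.518,.042,.1)&(P[...,2]>.180)&(P[...,2]<.212)&(g.min(-1)>110);q=P[l]
    ce=q.mean(0);n=np.linalg.svd(q-ce,full_matrices=False)[2][2];n*=np.sign(n[2])
    zs=ce[2]-((np.array([.518,.042])-ce[:2])@n[:2])/n[2]
    cc=max(cv2.findContours(l.astype(np.uint8),cv2.RETR_EXTERNAL,cv2.CHAIN_APPROX_NONE)[0],key=len)[:,0]
    e=P[cc[:,1],cc[:,0]]; e=e[np.hypot(e[:,0]-.518,e[:,1]-.042)>.078]
    f=least_squares(lambda t:np.hypot(e[:,0]-t[0],e[:,1]-t[1])-t[2],[.518,.042,.087],loss='soft_l1',f_scale=.0015)
    a=np.arctan2(e[:,1]-.042,e[:,0]-.518);print('  lid n',n.round(3),'ztop',zs.round(4),'circle',f.x.round(4),len(e),np.histogram(a,8,(-np.pi,np.pi))[0])
E
python3 mr.py
```

```text
side annulus [ 0.5805 -0.1196] [ 0.5799 -0.1178] 316 ang hist [  0   0   3  53  57 101  98   4]
  lid n [-0.033  0.008  0.999] ztop 0.1986 circle [0.5185 0.0412 0.0841] 153 [14 15 16 15 16 28 31 18]
top annulus [ 0.5777 -0.1212] [ 0.5775 -0.1209] 686 ang hist [127 132 128 120  78   0   0 101]mr.py:14: RuntimeWarning: Mean of empty slice.
  ce=q.mean(0);n=np.linalg.svd(q-ce,full_matrices=False)[2][2];n*=np.sign(n[2])
  ret = um.true_divide(
Traceback (most recent call last):
  File "mr.py", line 14, in <module>
    ce=q.mean(0);n=np.linalg.svd(q-ce,full_matrices=False)[2][2];n*=np.sign(n[2])
                   ~~~~~~~~~~~~~~~~~~~~~~~~~~~~~~~~~~~~~~~~~~^^^
IndexError: index 2 is out of bounds for axis 0 with size 0
```

View pics/side3.png

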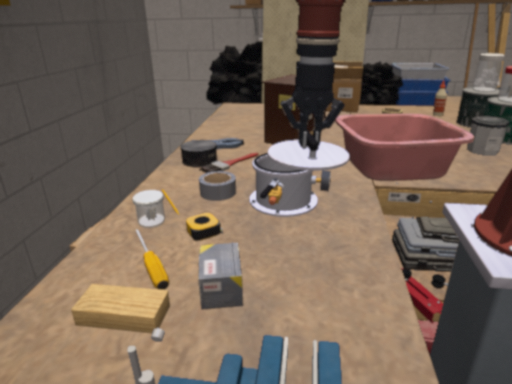

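```bash
python3 - <<'E'
from plan import *
y=Rq(manip.observe()["orientation"])[:,1]
Rt=plan([.579,-.119,.240],tgt([0,0,-1],[y[0],y[1],0]))
E
```

```text
t 8.4333 rot deg [ 1.7  0.  -0. ] frac [ 0.0093  0.0001 -0.    ] rows 0.23906955094077253
shift after turn (in 20mm) [-8.738  1.152  2.155] rows 8.738205725154934 before turn [-8.737  1.088  2.191]
```

Emit:
arm_command(commands=[0.0093, 0, 0, -0.8, 0.1, 0, -1, 0, 0, 0, -0.9, 0.12, 0, -1, 0, 0, 0, -0.9, 0.12, 0, -1, 0, 0, 0, -0.9, 0.12, 0, -1, 0, 0, 0, -0.9, 0.12, 0, -1])

```text
time: 8.85
ee_pos: [0.5468, -0.0364, 0.283]
orientation: [-0.0, 0.613, 0.79, -0.0]
force: [0.1, -0.0, -3.6]
opening: 0.0169
gripper_force: 59.9
```

Emit:
arm_command(commands=[0, 0, 0, -0.9, 0.12, 0, -1, 0, 0, 0, -0.9, 0.12, 0.3, -1, 0, 0, 0, -0.9, 0.12, 0.5, -1, 0, 0, 0, -0.9, 0.12, 0.5, -1, 0, 0, 0, -0.74, 0.09, 0.5, -1])

```text
time: 9.27
ee_pos: [0.5796, -0.1185, 0.2463]
orientation: [-0.0, 0.614, 0.79, -0.001]
force: [0.1, 0.5, -3.9]
opening: 0.017
gripper_force: 60.0
```

Emit:
arm_command(commands=[0, 0, 0, 0, 0, 0.35, -1, 0, 0, 0, 0, 0, 0, -1, 0, 0, 0, 0, 0, 0, -1])

```text
time: 9.52
ee_pos: [0.5786, -0.117, 0.2391]
orientation: [-0.002, 0.614, 0.79, -0.001]
force: [0.5, -0.1, -4.2]
opening: 0.0173
gripper_force: 59.8
```

```bash
python3 ml.py; python3 - <<'E'
from plan import *
y=Rq(manip.observe()["orientation"])[:,1]
Rt=plan([.579,-.119,.2403],tgt([0,0,-1],[y[0],y[1],0]))
d=cam("side");img=d["img"][130:230,230:340,::-1];cv2.imwrite("pics/side4.png",cv2.resize(img,None,fx=6,fy=6,interpolation=cv2.INTER_CUBIC))
E
```

```text
tool frame: plate top centre [-0.0007  0.0001  0.0833] r 0.0851 n [-0.0019 -0.0011 -1.    ] 597 46186
world origin [ 0.5789 -0.1175  0.1474] n [ 0.0023 -0.0026  1.    ] ee [ 0.5789 -0.1169  0.2398] F [-0.3  0.2 -3.4]
t 9.5667 rot deg [-0.2 -0.1 -0. ] frac [-0.0009 -0.0004 -0.    ] rows 0.02460120892277662
shift after turn (in 20mm) [-0.101 -0.023 -0.027] rows 0.10108611924481603 before turn [-0.101 -0.023 -0.027]
```

View pics/side4.png

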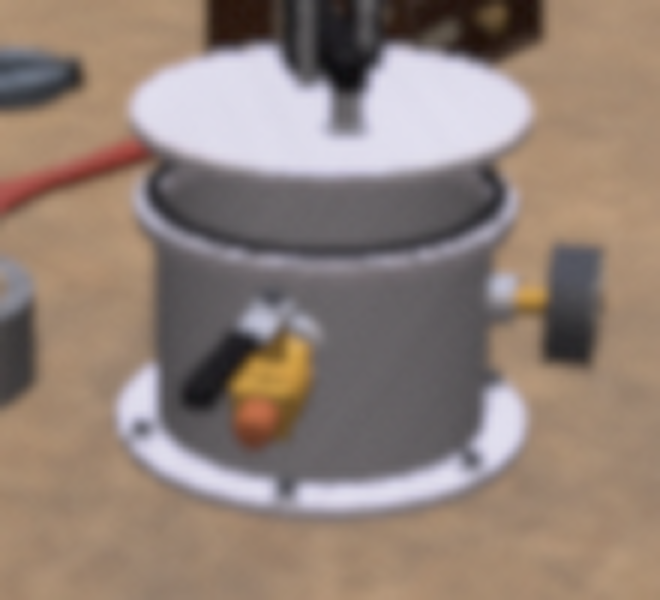

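Emit:
arm_command(commands=[0, 0, 0, -0.085, 0.03, 0.3, -1, 0, 0, 0, 0, 0, 0.4, -1, 0, 0, 0, 0, 0, 0.3, -1, 0, 0, 0, 0, 0, 0.1, -1, 0, 0, 0, 0, 0, 0.1, -1])

```text
time: 10.03
ee_pos: [0.5798, -0.1188, 0.215]
orientation: [-0.002, 0.614, 0.79, -0.001]
force: [0.1, -1.1, -4.2]
opening: 0.0169
gripper_force: 59.8
```

Emit:
arm_command(commands=[0, 0, 0, 0, 0, 0.05, -1, 0, 0, 0, 0, 0, 0.05, -1, 0, 0, 0, 0, 0, 0, -1])

```text
time: 10.28
ee_pos: [0.5802, -0.1191, 0.2137]
orientation: [-0.001, 0.614, 0.789, -0.001]
force: [-0.5, -0.7, -3.8]
opening: 0.0172
gripper_force: 59.8
```

Emit:
arm_command(commands=[0, 0, 0, 0, 0, 0.05, -1, 0, 0, 0, 0, 0, 0.05, -1, 0, 0, 0, 0, 0, 0, -1])

```text
time: 10.53
ee_pos: [0.5801, -0.1191, 0.2116]
orientation: [-0.001, 0.614, 0.789, -0.001]
force: [0.4, 0.1, -4.1]
opening: 0.0172
gripper_force: 59.8
```

Emit:
arm_command(commands=[0, 0, 0, 0, 0, 0.05, -1, 0, 0, 0, 0, 0, 0, -1, 0, 0, 0, 0, 0, 0, -1])

```text
time: 10.78
ee_pos: [0.5801, -0.119, 0.2107]
orientation: [-0.001, 0.614, 0.789, -0.001]
force: [0.3, 0.7, -3.7]
opening: 0.0169
gripper_force: 59.8
```

Emit:
arm_command(commands=[0, 0, 0, 0, 0, 0.05, -1, 0, 0, 0, 0, 0, 0, -1, 0, 0, 0, 0, 0, 0, -1])

```text
time: 11.03
ee_pos: [0.5802, -0.1191, 0.21]
orientation: [-0.001, 0.614, 0.789, -0.001]
force: [-0.6, -0.0, -1.0]
opening: 0.0171
gripper_force: 60.3
```

Emit:
arm_command(commands=[0, 0, 0, 0, 0, 0.05, -1, 0, 0, 0, 0, 0, 0, -1, 0, 0, 0, 0, 0, 0, -1])

```text
time: 11.28
ee_pos: [0.5802, -0.119, 0.2099]
orientation: [-0.001, 0.614, 0.79, -0.001]
force: [-4.5, 1.7, 8.5]
opening: 0.0171
gripper_force: 61.6
```

Emit:
arm_command(commands=[0, 0, 0, 0, 0, -0.03, -1, 0, 0, 0, 0, 0, 0, -0.5, 0, 0, 0, 0, 0, 0, 0, 0, 0, 0, 0, 0, 0, 1, 0, 0, 0, 0, 0, 0, 1])

```text
time: 11.7
ee_pos: [0.5802, -0.1191, 0.2093]
orientation: [-0.001, 0.614, 0.789, -0.001]
force: [0.4, -0.2, -0.2]
opening: 0.0567
gripper_force: 0.0
```

Emit:
arm_command(commands=[0, 0, 0, 0, 0, 0, 1, 0, 0, 0, 0, 0, 0, 1, 0, 0, 0, 0, 0, 0, 1, 0, 0, 0, 0, 0, -0.3, 1, 0, 0, 0, 0, 0, -0.7, 1])

```text
time: 12.12
ee_pos: [0.5793, -0.1188, 0.2283]
orientation: [-0.002, 0.614, 0.789, -0.001]
force: [0.6, 1.2, -0.6]
opening: 0.0854
gripper_force: 0.0
```

Emit:
arm_command(commands=[0, 0, 0, 0, 0, -0.9, 1, 0, 0, 0, 0, 0, -0.9, 1, 0, 0, 0, 0, 0, -0.9, 1, 0, 0, 0, 0, 0, -0.9, 1, 0, 0, 0, 0, 0, -0.9, 1])

```text
time: 12.53
ee_pos: [0.5803, -0.119, 0.3208]
orientation: [-0.001, 0.614, 0.789, -0.001]
force: [0.3, -0.2, 0.4]
opening: 0.0853
gripper_force: 0.0
```

```bash
python3 - <<'E'
from plan import *
from scipy.optimize import least_squares
def pca(q):
    c=q.mean(0);return c,np.linalg.svd(q-c,full_matrices=False)[2]
s=manip.observe();print(s["ee_pos"],s["opening"])
for c in["wrist","side"]:
    d=cam(c);save(d,f"pics/{c}5.png");P=cloud(d);ok=d["depth"]>0;g=d["img"].astype(int).min(-1)
    l=ok&(np.hypot(P[...,0]-.58,P[...,1]+.119)<.095)&(abs(P[...,2]-.127)<.008)&(g>110);q=P[l];ce,v=pca(q);n=v[2]*np.sign(v[2][2])
    cc=max(cv2.findContours(l.astype(np.uint8),cv2.RETR_EXTERNAL,cv2.CHAIN_APPROX_NONE)[0],key=len)[:,0];e=P[cc[:,1],cc[:,0]]
    f=least_squares(lambda t:np.hypot(e[:,0]-t[0],e[:,1]-t[1])-t[2],[.58,-.119,.087],loss='soft_l1',f_scale=.0015)
    print(c,len(q),'n',n.round(4),'z',ce[2].round(4),'circle',f.x.round(4))
    m=ok&(P[...,2]>.1)&(P[...,2]<.125)&(abs(P[...,0]-.6)<.06)&(P[...,1]>-.025)&(P[...,1]<.12);q=P[m]
    if len(q)>20:
        lc,lv=pca(q);print('  lever',m.sum(),lc.round(4),lv[0].round(3),np.percentile(q,[1,50,99],axis=0).round(3).tolist())
        k=m&(g<70);q=P[k];lc,lv=pca(q);e=(q-lc)@lv[0];print('  grip',k.sum(),lc.round(4),lv[0].round(3),(lc+lv[0]*e.min()).round(4),(lc+lv[0]*e.max()).round(4))
E
```

```text
[ 0.58031698 -0.11903153  0.32076413] 0.08530482383358942
wrist 25495 n [-1.e-03  7.e-04  1.e+00] z 0.1265 circle [ 0.5807 -0.1204  0.0859]
  lever 1073 [0.5961 0.0166 0.112 ] [0.257 0.966 0.006] [[0.585, -0.007, 0.108], [0.596, 0.017, 0.111], [0.607, 0.039, 0.118]]
  grip 226 [0.6007 0.0342 0.1141] [0.953 0.298 0.057] [0.5939 0.0321 0.1137] [0.6092 0.0369 0.1146]
side 1183 n [-0.0029  0.0102  0.9999] z 0.1249 circle [ 0.5809 -0.119   0.0832]
  lever 152 [0.6012 0.0452 0.1112] [0.224 0.974 0.008] [[0.585, -0.005, 0.103], [0.601, 0.049, 0.111], [0.617, 0.087, 0.116]]
  grip 96 [0.6059 0.0658 0.1116] [ 0.261  0.965 -0.042] [0.5966 0.0314 0.1131] [0.6116 0.0872 0.1107]
```

View pics/wrist5.png

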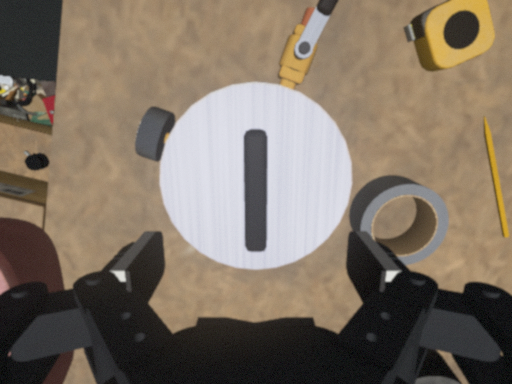

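```bash
python3 - <<'E'
from plan import *
Rt=plan([.571,.072,.171],tgt([0,0,-1],[.966,-.257,0]));print(Rt.round(3).tolist())
E
```

```text
t 12.6333 rot deg [ 0.1  0.1 29.2] frac [0.0007 0.0005 0.1621] rows 4.167623135523253
shift after turn (in 20mm) [ 9.114 -2.97   7.589] rows 9.113933309837769 before turn [9.422 1.836 7.572]
[[0.257, 0.966, 0.0], [0.966, -0.257, 0.0], [0.0, 0.0, -1.0]]
```

Emit:
arm_command(commands=[0, 0, 0.0324, 0, 0, 0, -1, 0, 0, 0.0324, 0, 0, 0, -1, 0, 0, 0.0324, 0, 0, 0, -1, 0, 0, 0.0324, 0, 0, 0, -1, 0, 0, 0.0325, 0, 0, 0, -1])

```text
time: 13.05
ee_pos: [0.5802, -0.119, 0.3188]
orientation: [-0.001, 0.794, 0.607, -0.001]
force: [0.1, -0.4, -0.6]
opening: 0.0257
gripper_force: 0.0
```

Emit:
arm_command(commands=[0, 0, 0, 0.91, -0.3, 0, -1, 0, 0, 0, 0.91, -0.3, 0, -1, 0, 0, 0, 0.91, -0.3, 0, -1, 0, 0, 0, 0.91, -0.3, 0, -1, 0, 0, 0, 0.91, -0.3, 0, -1])

```text
time: 13.47
ee_pos: [0.5744, -0.0226, 0.3188]
orientation: [-0.001, 0.793, 0.609, -0.001]
force: [0.2, -0.4, 0.7]
opening: -0.0
gripper_force: 0.0
```

Emit:
arm_command(commands=[0, 0, 0, 0.91, -0.3, 0, -1, 0, 0, 0, 0.91, -0.3, 0, -1, 0, 0, 0, 0.91, -0.3, 0, -1, 0, 0, 0, 0.91, -0.3, 0, -1, 0, 0, 0, 0.91, -0.27, 0, -1])

```text
time: 13.88
ee_pos: [0.5694, 0.073, 0.3189]
orientation: [-0.001, 0.793, 0.609, -0.001]
force: [-0.6, -0.3, 0.2]
opening: 0.0003
gripper_force: 0.0
```

Emit:
arm_command(commands=[0, 0, 0, 0, 0, 0.8, -1, 0, 0, 0, 0, 0, 0.9, -1, 0, 0, 0, 0, 0, 0.9, -1, 0, 0, 0, 0, 0, 0.9, -1, 0, 0, 0, 0, 0, 0, -1])

```text
time: 14.3
ee_pos: [0.5676, 0.0722, 0.2458]
orientation: [-0.003, 0.793, 0.609, -0.003]
force: [0.0, -0.9, -0.2]
opening: 0.0001
gripper_force: 0.0
```

```bash
python3 - <<'E'
from plan import *
Rt=plan([.571,.072,.171],tgt([0,0,-1],[.966,-.257,0]))
d=cam("wrist");save(d,"pics/w6.png")
P=cloud(d);ok=d["depth"]>0;m=ok&(P[...,2]>.1)&(P[...,2]<.122)&(abs(P[...,0]-.61)<.05)&(P[...,1]>-.02)&(P[...,1]<.12)
q=P[m];c=q.mean(0);print(m.sum(),c,np.linalg.svd(q-c,full_matrices=False)[2][0])
E
```

```text
t 14.3 rot deg [-0.5  0.1 -0. ] frac [-0.0026  0.0007 -0.    ] rows 0.06910863167037021
shift after turn (in 20mm) [0.035 0.164 3.738] rows 3.737524581912904 before turn [0.043 0.195 3.736]
2031 [0.60363417 0.05297734 0.11346838] [-0.2335886  -0.97129622 -0.0449446 ]
```

View pics/w6.png

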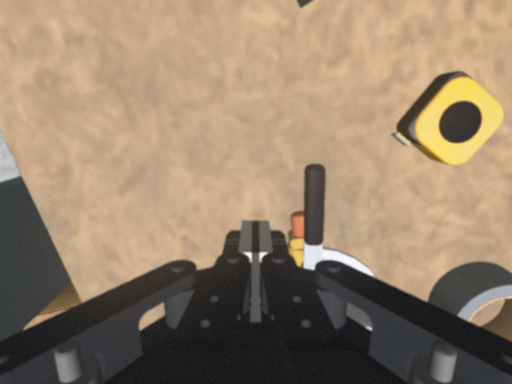

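Emit:
arm_command(commands=[0, 0, 0, 0, 0.1, 0.8, -1, 0, 0, 0, 0, 0, 0.9, -1, 0, 0, 0, 0, 0, 0.9, -1, 0, 0, 0, 0, 0, 0.7, -1, 0, 0, 0, 0, 0, 0.4, -1])

```text
time: 14.77
ee_pos: [0.5713, 0.0715, 0.1749]
orientation: [-0.001, 0.793, 0.609, -0.001]
force: [-0.1, -0.7, -0.2]
opening: -0.0002
gripper_force: 0.0
```

Emit:
arm_command(commands=[0, 0, 0, 0, 0.3, 0, -1, 0, 0, 0, 0, 0.2, 0, -1, 0, 0, 0, 0, 0.1, 0, -1])

```text
time: 15.02
ee_pos: [0.5846, 0.0683, 0.1767]
orientation: [-0.0, 0.793, 0.609, -0.0]
force: [0.4, -0.1, -0.0]
opening: -0.0
gripper_force: 0.0
```

```bash
python3 - <<'E'
from plan import *
s=manip.observe();Rw=Rq(s["orientation"]);print(s["ee_pos"],s["force"]@Rw)
pv=np.array([.589,0,s["ee_pos"][2]]);print('pivot in tool(mm)',((pv-s["ee_pos"])@Rw*1000).round(1))
E
```

```text
[0.58464652 0.06825173 0.17671803] [0.00455303 0.44014828 0.02417052]
pivot in tool(mm) [-64.8  21.8   0. ]
```

Emit:
arm_command(commands=[0, 0, 0, 0, -0.1, 0.2, -1, 0, 0, 0, 0, 0.1, 0.05, -1, 0, 0, 0.0222, 0.076, 0.226, 0, -1, 0, 0, 0.0222, 0.076, 0.226, 0, -1, 0, 0, 0.0222, 0.076, 0.226, 0, -1])

```text
time: 15.43
ee_pos: [0.5969, 0.0687, 0.1703]
orientation: [-0.001, 0.853, 0.522, -0.001]
force: [-1.6, 1.5, 1.0]
opening: -0.0001
gripper_force: 1.0
```

Emit:
arm_command(commands=[0, 0, 0.0222, 0.076, 0.226, 0, -1, 0, 0, 0.0222, 0.076, 0.226, 0, -1, 0, 0, 0.0222, 0.076, 0.226, 0, -1, 0, 0, 0.0222, 0.076, 0.226, 0, -1, 0, 0, 0.0222, 0.076, 0.226, 0, -1])

```text
time: 15.85
ee_pos: [0.62, 0.0623, 0.1703]
orientation: [-0.001, 0.931, 0.366, -0.001]
force: [-0.4, 2.9, 0.1]
opening: -0.0
gripper_force: 1.0
```

Emit:
arm_command(commands=[0, 0, 0.0222, 0.076, 0.226, 0, -1, 0, 0, 0.0222, 0.076, 0.226, 0, -1, 0, 0, 0.0222, 0.076, 0.226, 0, -1, 0, 0, 0.0222, 0.076, 0.226, 0, -1, 0, 0, 0.0222, 0.076, 0.226, 0, -1])

```text
time: 16.27
ee_pos: [0.6393, 0.0482, 0.1703]
orientation: [-0.001, 0.98, 0.199, -0.001]
force: [0.4, 2.5, 0.1]
opening: 0.0001
gripper_force: 1.1
```

```bash
cat > st.py <<'E'
from plan import *
s=manip.observe();Rw=Rq(s["orientation"]);print(s["time"],s["ee_pos"],'F tool',(s["force"]@Rw).round(1),'lever-ish angle cw from +y',90-np.degrees(np.arctan2(Rw[1,0],Rw[0,0])))
pv=np.array([.589,0,s["ee_pos"][2]]);print('pivot in tool(mm)',((pv-s["ee_pos"])@Rw*1000).round(1))
E
python3 st.py
```

```text
16.2667 [0.63933607 0.04821263 0.17032623] F tool [ 1.4 -2.2 -0.1] lever-ish angle cw from +y 67.01509525909303
pivot in tool(mm) [-65.2  24.7   0.1]
```

Emit:
arm_command(commands=[0, 0, 0.0222, 0.076, 0.226, 0, -1, 0, 0, 0.0222, 0.076, 0.226, 0, -1, 0, 0, 0.0222, 0.076, 0.226, 0, -1, 0, 0, 0.0222, 0.076, 0.226, 0, -1, 0, 0, 0.0222, 0.076, 0.226, 0, -1])

```text
time: 16.68
ee_pos: [0.6527, 0.0284, 0.1704]
orientation: [-0.001, 1.0, 0.026, -0.001]
force: [1.5, 3.1, -1.0]
opening: -0.0002
gripper_force: 1.1
```

Emit:
arm_command(commands=[0, 0, 0.0111, 0.038, 0.113, 0, -1, 0, 0, 0.0111, 0.038, 0.113, 0, -1, 0, 0, 0, 0, 0, 0, -1])

```text
time: 16.93
ee_pos: [0.6544, 0.0235, 0.1704]
orientation: [-0.0, 1.0, -0.008, -0.001]
force: [0.4, 0.7, 0.0]
opening: 0.0002
gripper_force: 0.3
```

```bash
python3 st.py
```

```text
16.9333 [0.65439532 0.02346339 0.17037211] F tool [ 0.4 -0.7 -0. ] lever-ish angle cw from +y 90.92162703324571
pivot in tool(mm) [-65.   24.5   0.1]
```

Continue with small pushes straight on until the stop resists.

Emit:
arm_command(commands=[0, 0, 0, 0, 0.1, 0, -1, 0, 0, 0, 0, 0, 0, -1])

```text
time: 17.1
ee_pos: [0.6541, 0.0215, 0.1704]
orientation: [-0.0, 1.0, -0.007, -0.001]
force: [0.6, 1.4, -0.8]
opening: -0.0004
gripper_force: 0.7
```

Emit:
arm_command(commands=[0, 0, 0, 0, 0.1, 0, -1, 0, 0, 0, 0, 0, 0, -1])

```text
time: 17.27
ee_pos: [0.654, 0.0194, 0.1703]
orientation: [-0.0, 1.0, -0.007, -0.001]
force: [0.9, 1.6, -0.5]
opening: -0.0003
gripper_force: 0.7
```

Emit:
arm_command(commands=[0, 0, 0, 0, 0.06, 0, -1, 0, 0, 0, 0, 0, 0, -1])

```text
time: 17.43
ee_pos: [0.654, 0.0182, 0.1702]
orientation: [-0.0, 1.0, -0.007, -0.001]
force: [1.3, 2.0, 0.1]
opening: 0.0004
gripper_force: 0.9
```

Emit:
arm_command(commands=[0, 0, 0, 0, 0.06, 0, -1, 0, 0, 0, 0, 0, 0, -1])

```text
time: 17.6
ee_pos: [0.654, 0.017, 0.1702]
orientation: [-0.0, 1.0, -0.007, -0.001]
force: [1.7, 1.9, 1.1]
opening: 0.0001
gripper_force: 1.0
```

Emit:
arm_command(commands=[0, 0, 0, 0, 0.06, 0, -1, 0, 0, 0, 0, 0, 0, -1])

```text
time: 17.77
ee_pos: [0.654, 0.0158, 0.1702]
orientation: [0.0, 1.0, -0.007, -0.001]
force: [2.0, 2.2, -0.1]
opening: 0.0002
gripper_force: 1.0
```

Emit:
arm_command(commands=[0, 0, 0, 0, 0.05, 0, -1, 0, 0, 0, 0, 0, 0, -1])

```text
time: 17.93
ee_pos: [0.654, 0.0148, 0.1702]
orientation: [0.0, 1.0, -0.007, -0.001]
force: [2.3, 1.7, 0.8]
opening: 0.0003
gripper_force: 1.0
```

```bash
python3 - <<'E'
from plan import *
for c in["wrist","side","top"]:
    d=cam(c);save(d,f"pics/{c}7.png");P=cloud(d);ok=d["depth"]>0;g=d["img"].astype(int).max(-1)
    m=ok&(P[...,2]>.1)&(P[...,2]<.122)&(P[...,0]>.575)&(P[...,0]<.70)&(abs(P[...,1])<.035)&(np.hypot(P[...,0]-.5805,P[...,1]+.1195)>.093)
    if m.sum()>15:
        q=P[m];cc=q.mean(0);print(c,m.sum(),cc.round(4),np.linalg.svd(q-cc,full_matrices=False)[2][0].round(3),np.percentile(q,[1,50,99],axis=0).round(3).tolist())
w=cv2.imread("pics/wrist7.png");t=cv2.imread("pics/top7.png")[160:260,230:380];s=cv2.imread("pics/side7.png")[130:230,220:370]
b=cv2.resize(np.hstack([t,s]),(800,267),interpolation=cv2.INTER_CUBIC);cv2.imwrite("pics/c7.png",np.vstack([b,np.hstack([cv2.resize(w,(440,330)),np.zeros((330,360,3),np.uint8)])]))
E
```

```text
wrist 3211 [6.652e-01 5.000e-04 1.138e-01] [-0.263  0.964 -0.043] [[0.647, -0.013, 0.103], [0.665, -0.003, 0.114], [0.682, 0.028, 0.122]]
side 225 [0.6333 0.0071 0.1105] [-0.983 -0.181 -0.044] [[0.586, -0.01, 0.101], [0.639, 0.002, 0.11], [0.68, 0.028, 0.121]]
```

View pics/c7.png

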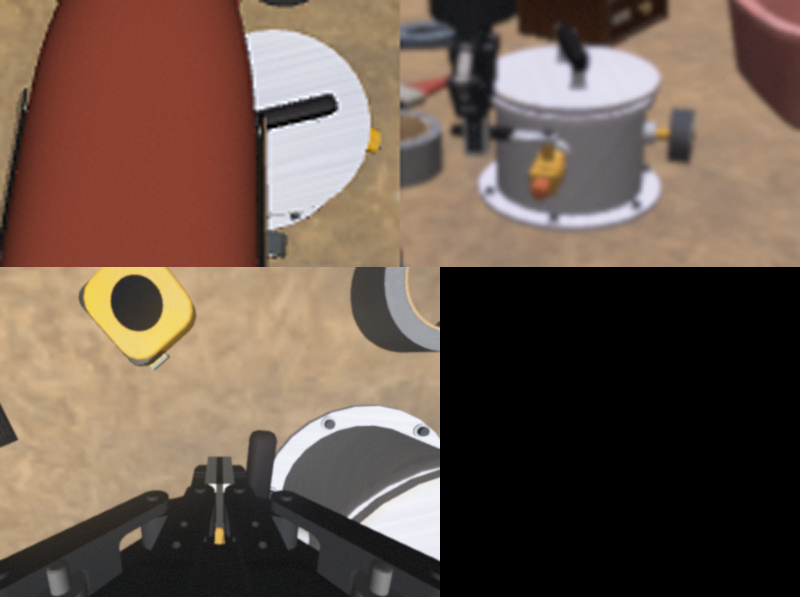

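Emit:
arm_command(commands=[0, 0, 0.01, 0, 0.06, 0, -1, 0, 0, 0.01, 0, 0, 0, -1])

```text
time: 18.25
ee_pos: [0.6541, 0.0139, 0.1702]
orientation: [-0.0, 0.999, -0.039, -0.001]
force: [1.9, 3.0, -0.8]
opening: -0.0001
gripper_force: 1.3
```

Emit:
arm_command(commands=[0, 0, 0, 0, 0.06, 0, -1, 0, 0, 0, 0, 0, 0, -1])

```text
time: 18.42
ee_pos: [0.654, 0.0136, 0.1702]
orientation: [-0.001, 0.999, -0.038, -0.001]
force: [2.8, 7.6, 0.1]
opening: -0.0003
gripper_force: 3.9
```

Emit:
arm_command(commands=[0, 0, 0, 0, 0.06, 0, -1, 0, 0, 0, 0, 0, 0, -1])

```text
time: 18.58
ee_pos: [0.654, 0.0133, 0.1702]
orientation: [-0.002, 0.999, -0.038, -0.001]
force: [3.7, 12.1, 0.4]
opening: 0.0001
gripper_force: 6.0
```

Emit:
arm_command(commands=[0, 0, 0, 0, -0.3, 0, -1, 0, 0, 0, 0, -0.9, 0, -1, 0, 0, 0, 0, 0, -0.8, -1, 0, 0, 0, 0, 0, -1, -1, 0, 0, 0, 0, 0, -1, -1])

```text
time: 19.0
ee_pos: [0.6545, 0.0298, 0.2261]
orientation: [-0.002, 0.999, -0.033, -0.002]
force: [-0.6, -0.6, -0.1]
opening: -0.0001
gripper_force: 0.0
```

Emit:
arm_command(commands=[0, 0, 0, 0, -0.8, -0.8, -1, 0, 0, 0, 0, -1, -0.6, -1, 0, 0, 0, 0, -1, -0.6, -1, 0, 0, 0, 0, -1, -0.6, -1, 0, 0, 0, 0, -1, -0.6, -1])

```text
time: 19.42
ee_pos: [0.6577, 0.0845, 0.2921]
orientation: [-0.019, 1.0, 0.002, -0.002]
force: [0.5, 0.3, 0.3]
opening: 0.0003
gripper_force: 0.0
```

Emit:
arm_command(commands=[0, 0, 0, 0, -1, 0, -1, 0, 0, 0, 0, -1, 0, -1, 0, 0, 0, 0, -1, 0, -1, 0, 0, 0, 0, -0.5, 0, -1, 0, 0, 0, 0, 0, 0, -1])

```text
time: 19.83
ee_pos: [0.6574, 0.1255, 0.2941]
orientation: [-0.031, 0.999, 0.028, -0.003]
force: [0.5, -0.2, -0.5]
opening: -0.0003
gripper_force: 0.0
```

```bash
python3 - <<'E'
from plan import *
print(manip.observe()["time"],manip.observe()["ee_pos"])
for c in["side","top"]:
    d=cam(c);save(d,f"pics/{c}8.png");P=cloud(d);ok=d["depth"]>0;g=d["img"].astype(int)
    m=ok&(P[...,2]>.1)&(P[...,2]<.122)&(P[...,0]>.605)&(P[...,0]<.70)&(abs(P[...,1])<.035)
    q=P[m];cc=q.mean(0);print(c,m.sum(),cc.round(4),np.linalg.svd(q-cc,full_matrices=False)[2][0].round(3),np.percentile(q,[1,50,99],axis=0).round(3).tolist())
    l=ok&(np.hypot(P[...,0]-.58,P[...,1]+.119)<.095)&(abs(P[...,2]-.127)<.008)&(g.min(-1)>110);q=P[l];ce=q.mean(0);print('  lid',ce.round(4),np.linalg.svd(q-ce,full_matrices=False)[2][2].round(4))
    for t in["nail_box","tape_measure","duct_tape"]:
        r=manip.recognise(c,t)
        if r: print('  ',t,(d["W"][:3,:3]@r[0]["centre"]+d["W"][:3,3]).round(3))
t=cv2.imread("pics/top8.png")[140:270,200:395];s=cv2.imread("pics/side8.png")[120:250,180:375]
cv2.imwrite("pics/c8.png",cv2.resize(np.hstack([t,s]),(800,267),interpolation=cv2.INTER_CUBIC))
E
```

```text
19.8333 [0.65736948 0.12548018 0.2941437 ]
side 151 [ 0.6446 -0.0027  0.1102] [-0.997  0.074 -0.027] [[0.607, -0.012, 0.104], [0.645, -0.002, 0.11], [0.68, 0.004, 0.115]]
  lid [ 0.5794 -0.1049  0.1249] [-0.0022  0.0095  1.    ]
   nail_box [0.657 0.308 0.065]
   tape_measure [0.752 0.091 0.025]
   duct_tape [ 0.772 -0.116  0.031]
top 159 [ 0.6402 -0.0072  0.1143] [-0.994  0.093 -0.061] [[0.606, -0.016, 0.11], [0.64, -0.008, 0.114], [0.677, 0.002, 0.12]]
  lid [ 0.5762 -0.1226  0.1276] [0.0016 0.0031 1.    ]
   nail_box [0.66  0.286 0.066]
   tape_measure [0.751 0.039 0.032]
   duct_tape [ 0.768 -0.149  0.049]
```

View pics/c8.png

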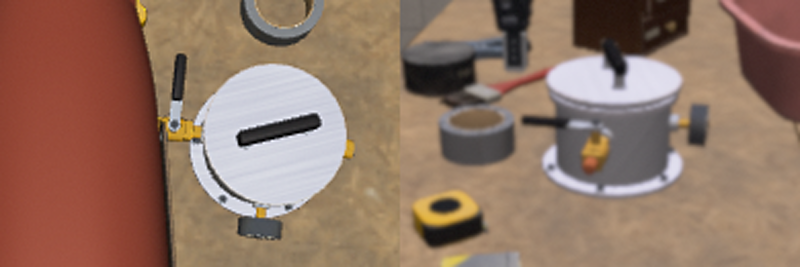

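```bash
python3 -c "
from workcell import manip
print(manip.job_done())"
```

```text
the job is handed in; nothing more can be done
None
```

The lid sits level on the chamber seal and is released, the vent lever is swung to its stop square across the pipe, and the job was handed in at about 20 s; the tape measure and duct tape were not touched, and the box showed only a few millimetres' change in the camera estimate, which I put down to the lid no longer hiding part of it but did not check further.

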